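Put the fork away and close the cutlery box

ROBOT

A 7-joint arm with a two-finger parallel gripper is mounted at the origin on the work surface. World frame = base frame: x ahead of the robot, y to its left, z up, the work surface at z = 0. Lengths are in m, angles in degrees, forces in N, time in s.
With the tool pointing down it reaches from about 0.425 to 0.875 m from the base axis. Payload 4.7 kg.
Tool frame: the origin (TCP) lies between the finger pads; the fingertips stand 11 mm ahead of it and the grasp point (between the pads) lies 8 mm behind it (env.tcp_to_tips is the distance from the TCP to the fingertips, in m); z points along the fingers, y is the line along which they close (so a half turn about z gives the same grasp; the last joint's range is limited). The gripper opens to 87 mm and grips with 3 to 60 N. Pads are 19 mm wide; open, the fingers measure 117 mm over their backs; the gripper's body (75 mm by 190 mm) begins 51 mm behind the grasp point.
Start: joints at [-62.447, 18.392, -4.016, 83.108, 1.295, 78.541, -3.26], TCP at [0.293, 0.58, 0.234] pointing down, gripper open.
Joint ranges: [-163.93, 163.93], [-17.29, 119.83], [-79.2, 71.16], [3.27, 140.29], [-89.18, 269.18], [5.43, 117.66], [-154.24, 154.24]. Speed limits (degrees/s): [147.25, 147.25, 180, 180, 180, 180, 180].

INTERFACE

Orientations are given as [roll, pitch, yaw] about the fixed x, y, z axes, in that order (R = Rz(yaw) Ry(pitch) Rx(roll)).
In Python, from cell import env, viewer gives the robot as it stands.
- The arm moves only by the tool step_arm, never from a script. Its arguments are lists of equal length, an entry for each row: "delta_pos": the shift along the tool's x, y, z in units of 0.2 m (1.0 is 0.2 m), a list of three; "rot": the turn, a rotation vector about the tool's x, y, z in units of 1.5 rad (1.0 is 1.5 rad), a list of three; "gripper": the gripper command: -1 is shut, 1 is fully open, values between are in proportion. A call has 1 to 20 rows; each row is the pose to reach, as a shift and turn from the pose commanded when the call began, along the tool's axes at that moment; what a row does not reach only later rows make up. A row lasts 1/8 s, in which the tool goes at most 62.5 mm and 10.7 degrees, less where a joint would pass 70% of its speed; a pose out of reach is approached as far as the arm can. A call with a number of a shift or a turn outside -1 to 1 is refused whole. A call with a gripper value outside its range is refused whole. The fingers move at their own pace and stop on an object; "squeeze" is the grip in N (left out, the last holds). Time passes only in rows, so rows that repeat a pose let the fingers close. It gives the time, the measured TCP pose, the force, the opening and the grip force at its end, in the units of the state.
- env.get_obs(): the state, without advancing time (a new reading comes with each control period).
- viewer.read_camera(name): name is "scene" or "top" or "wrist"; returns a dict with "img" (400x640x3 uint8, red, green, blue), "fx", "fy", "cx", "cy" (pixels), "pose" (4x4, takes a point from camera to world coordinates). Camera axes: x right, y down, z forward; pixel columns grow to the right and rows downward; lengths in m; the calibration is good to about 2 mm. A picture is of the moment at which its call begins. There is no depth.
- env.sign_off(): hands the job in; it is judged then, once.
The state is a dict: "time_s": time; "qpos": joint angles; "joint_velocities": joint speeds; "effort": joint torques, N m; "tool_pos": TCP position; "tool_rot": TCP orientation; "force": force on the tool from outside, world axes, zero at the start; "wrist_torque": the same for the moment, N m; "grip_width": finger opening in m; "grasp_force": force on a finger pad.
Only numpy, scipy, OpenCV 4.12 (cv2) and the standard library are available. Lean on these libraries where they do the work, as an engineer would, in place of code of your own. Each camera call takes 0.05 s, during which the arm holds its last target. There are 200 camera calls.

TASK

Lay the loose fork flat in the open cutlery box, in the compartment that already holds the other fork, not in the spoon's. Then lower the box's hinged lid gently until it rests fully shut on the box, without letting it drop or slam. Leave the other things on the board where they are.

Things in the scene. Friction and masses are not known exactly. Their poses are not given: they have to be found in the camera images.
- fork_mid (a point): Loose steel fork, alone on the board on the -y side; the point is at mid-length on the handle, 10 mm above what it lies on. 170 mm long along its x (tines to +x, ends at -85 and +85 mm), z up. Handle here 14 mm wide (along y), 4 mm thick, its underside 8 mm clear of the board (the fork is arched); tined head 22 mm wide. About 45 g.
- box: Wooden cutlery box fixed to the board; origin under its centre, z up. Outside 220 (x) x 210 (y) x 60 mm high; walls, floor, divider 6 mm thick. A divider along y at x = 0, top at 52 mm, makes two compartments 101 mm wide (x), 198 mm long (y): one holds the other fork, one a spoon, either way round. The lid is hinged along the +y wall and comes down on the -y wall.
- lid (a joint): Angle of the box's plywood lid (220 x 210 x 8 mm, 0.3 kg with handle): 0 = shut, flat on the box; pi/2 = upright above the +y wall; 1.85 = leaning back on its limit. A slightly stiff hinge holds it within about 0.2 rad of upright; lower than that it falls shut by its own weight unless held (about 1.5 N at the handle when nearly level).
- lid_rod (a point): Middle of the lid's handle: a straight round steel rod, 12 mm thick, 130 mm long, parallel to the box's x axis, on a stem at each end. It lies in the lid's plane 40 mm beyond its free edge (34 mm clear gap), 250 mm from the hinge axis. Lid shut: 64 mm above the board, 40 mm in front of the box's -y wall; lid upright: at the top, about 314 mm up.
- lid_hinge (a point): Middle of the lid's hinge line, which runs parallel to the box's x axis, 64 mm above the board at the box's +y wall (105 mm from the box's centre); the rod swings about it at 250 mm.
- fork2_mid (a point): The other fork, the same as the loose one, lying along the box's y axis near the outer wall of one compartment (about 78 mm from the divider); point at the middle of its length. It must stay in its compartment.
- spoon_mid (a point): A steel spoon 165 mm long with a round bowl 38 mm wide, lying along the box's y axis near the outer wall of the other compartment; point at the middle of its handle. It must stay in its compartment.
- tumbler1: Clear glass tumbler, 72 mm across, 100 mm high; origin under its centre. Leave alone.
- tumbler2: Clear glass tumbler, the same. Leave alone.
- mug: White enamel mug, 80 mm across, 80 mm high; origin under its centre. Leave alone.
- bottle: Clear plastic soap bottle, 64 mm across, 190 mm high; origin under its centre. Leave alone.
- basin: Blue enamel basin, 300 mm across, 100 mm high; origin under its centre. Leave alone.
- spatula: Wooden spatula, 280 mm long, lying flat near the robot; origin under it. Leave alone.
- rack: Steel-rod dish rack fixed at the right side, 370 x 250 mm, rim 110 mm high, with a white cutting board upright in its spring clip up to 245 mm; origin under its centre. Leave alone.

How it is judged:
By the outcome, as a careful person would: the job done as asked, in the order asked, and still so for the second after the job is handed in, with the robot touching nothing.
It also fails if it takes over 72 s, if anything falls off the work surface, if the arm or the gripper's body presses on something with over 40 N, if the wrist force passes 120 N, or if a joint passes its speed limit or range.

## Working session

There is one attempt and no reset: what is moved stays moved. The work goes in short steps, Python scripts to look and compute and a tool call to move; the robot and the scene stay as the last step left them, time stands still between calls to the robot, and variables do not carry over. Pictures are saved under pics/ and viewed, at most 10 in all, crops included, and the job is handed in when it is done.

Besides the shell and the picture viewer there is one more tool, called after "Emit:" by a JSON object that holds its "fn" and its "kwargs", one argument or row to a line. step_arm: Moves the arm, as the interface text tells. Shifts and turns lie within -1 to 1; 1 stands for 0.2 m of shift or 1.5 rad of turn. Its arguments: {"type":"object","properties":{"delta_pos":{"type":"array"},"rot":{"type":"array"},"gripper":{"type":"array"},"squeeze":{"type":"number"}},"required":["delta_pos","rot","gripper"]}

```bash
mkdir -p pics; cat > h.py <<'E'
import numpy as np, cv2
from cell import env, viewer
from scipy.spatial.transform import Rotation as R
def cam(n,save=None):
    c=viewer.read_camera(n)
    if save: cv2.imwrite('pics/'+save,c['img'][:,:,::-1])
    return c
def ray(c,u,v):
    d=c['pose'][:3,:3]@np.array([(u-c['cx'])/c['fx'],(v-c['cy'])/c['fy'],1]); return c['pose'][:3,3],d
def onz(c,u,v,z):
    o,d=ray(c,u,v); return o+d*(z-o[2])/d[2]
def proj(c,p):
    q=np.linalg.inv(c['pose'])@np.append(p,1); return c['fx']*q[0]/q[2]+c['cx'],c['fy']*q[1]/q[2]+c['cy']
def tool():
    o=env.get_obs(); return np.array(o['tool_pos']),R.from_euler('xyz',o['tool_rot'],degrees=True)
def goto(p,rpy=None):
    t,r=tool(); d=r.inv().apply(np.array(p)-t)/0.2
    rv=(r.inv()*R.from_euler('xyz',rpy,degrees=True)).as_rotvec()/1.5 if rpy is not None else None
    print('delta',d.round(4),'rot',None if rv is None else rv.round(4))
E
python3 - <<'E'
from h import *
o=env.get_obs(); print(o)
for n in ('top','scene'):
    c=cam(n,n+'0.png'); print(n,c['fx'],c['cx'],c['cy'],c['pose'].round(3).tolist())
E
```

```text
{'time_s': 0.0, 'qpos': array([-62.44656907,  18.43879166,  -4.01585969,  83.17471093,
         1.29592001,  78.54024836,  -3.26010314]), 'joint_velocities': array([-0.04066926, -0.02185369, -0.07832888, -0.01693715, -0.04155504,
        0.02260309, -0.03048966]), 'effort': array([-1.42706158e-03, -4.91296828e+01, -4.04959833e-01, -3.12529635e+01,
       -6.41540461e-02,  4.37186623e-02,  2.04994844e-04]), 'tool_pos': array([0.29232756, 0.5799638 , 0.23246625]), 'tool_rot': array([-1.79891544e+02,  6.52270359e-03,  1.53256713e+02]), 'force': array([-0.78543132, -0.86455232,  0.57867474]), 'wrist_torque': array([-0.0127409 , -0.0241655 ,  0.01815405]), 'grasp_force': 0.0, 'grip_width': 0.08699593853169964}
top 375.731280317629 320.8764608244681 201.4225082723678 [[-0.109, -0.966, 0.233, 0.206], [-0.994, 0.107, -0.022, 0.01], [-0.004, -0.234, -0.972, 1.532], [0.0, 0.0, 0.0, 1.0]]
scene 454.70759702134984 320.4574334494241 199.62686456891308 [[-0.85, 0.482, -0.214, 0.846], [0.527, 0.775, -0.348, 0.507], [-0.001, -0.409, -0.913, 1.358], [0.0, 0.0, 0.0, 1.0]]
```

View pics/top0.png

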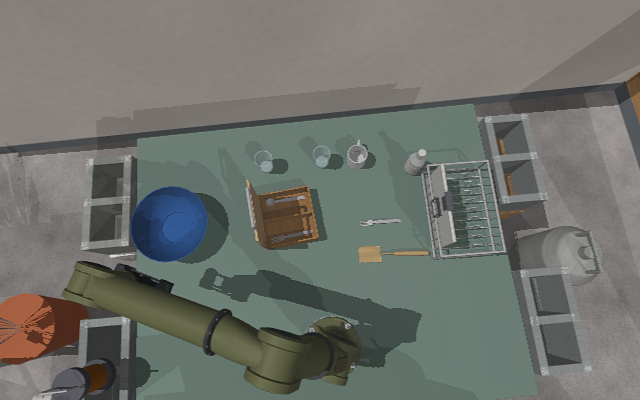

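View pics/scene0.png

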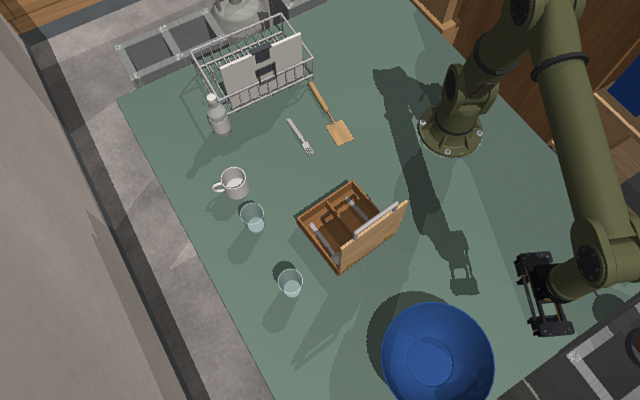

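Top view (+x up, +y left): box near (286,218), its lid upright on the left at (255,213), loose fork at (380,221) with tines toward the left. Scene view: fork at (300,137), box at (345,225). I'll zoom in on these.

```bash
python3 - <<'E'
from h import *
t=cv2.imread('pics/top0.png');s=cv2.imread('pics/scene0.png')
a=cv2.resize(t[170:260,235:335],(400,360),interpolation=cv2.INTER_CUBIC)
b=cv2.resize(t[190:250,350:410],(400,240)[:1]+(240,),interpolation=cv2.INTER_CUBIC)
b=cv2.resize(t[200:245,345:420],(400,240),interpolation=cv2.INTER_CUBIC)
d=cv2.resize(s[170:280,290:412],(400,360),interpolation=cv2.INTER_CUBIC)
e=cv2.resize(s[110:164,265:355],(400,240),interpolation=cv2.INTER_CUBIC)
cv2.imwrite('pics/c1.png',np.vstack([np.hstack([a,d]),np.hstack([b,e])]))
c=cam('top')
for i,(x0,x1,y0,y1) in enumerate([(345,420,205,240)]):
    im=c['img'][y0:y1,x0:x1]; hsv=cv2.cvtColor(im,cv2.COLOR_RGB2HSV)
    m=((hsv[...,1]<40)&(hsv[...,2]>130)).astype(np.uint8)
    ys,xs=np.nonzero(m); pts=np.c_[xs+x0,ys+y0].astype(np.float32)
    print(len(pts),pts.min(0),pts.max(0))
    w=np.array([onz(c,u,v,.011)[:2] for u,v in pts]); mm=w.mean(0); U,S,V=np.linalg.svd(w-mm); pr=(w-mm)@V[0]
    print(mm,V[0],mm+V[0]*pr.min(),mm+V[0]*pr.max(),np.ptp(pr), mm+V[0]*(pr.min()+pr.max())/2)
E
```

```text
135 [359. 219.] [401. 225.]
[ 0.46022805 -0.25408971] [0.02340729 0.99972601] [ 0.45817264 -0.34187635] [ 0.46222839 -0.16865527] 0.17326855836376545 [ 0.46020051 -0.25526581]
```

View pics/c1.png

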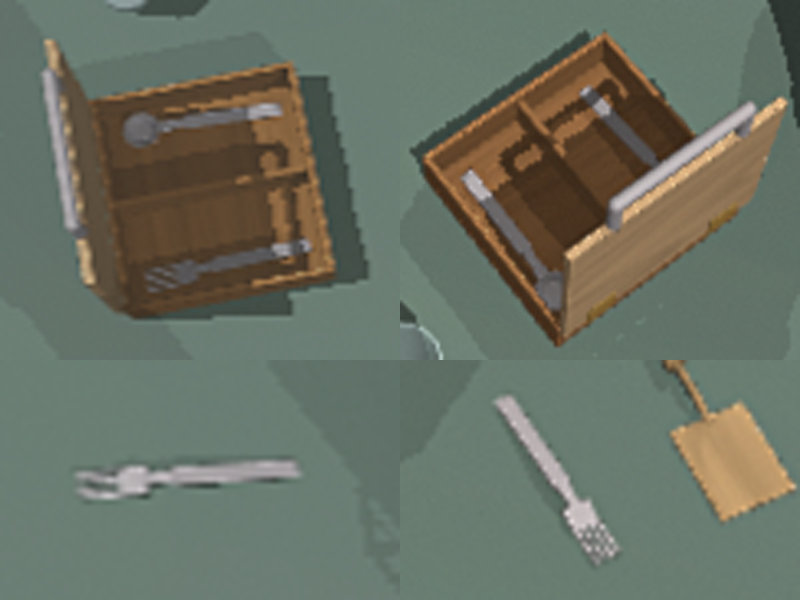

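The crop shows the other fork in the -x compartment (lower in the top view) and the spoon in the +x one. The loose fork's tines point to +y. Rim corners in the top view are about (307.5,186.2) and (318.2,237.5). The rod runs from (247.5,188.7) to (253.7,227.5) in top, and from (354.6,235.5) to (398.2,202.9) in scene.

```bash
cat >> h.py <<'E'
def tri(c1,p1,c2,p2):
    o1,d1=ray(c1,*p1);o2,d2=ray(c2,*p2); A=np.c_[d1,-d2]; s=np.linalg.lstsq(A,o2-o1,rcond=None)[0]
    a,b=o1+d1*s[0],o2+d2*s[1]; return ((a+b)/2).round(4),round(float(np.linalg.norm(a-b)),4)
E
python3 - <<'E'
from h import *
t=cam('top');s=cam('scene')
print('rod+x',tri(t,(247.5,188.7),s,(354.6,235.5)),'rod-x',tri(t,(253.7,227.5),s,(398.2,202.9)))
print('C+x-y',tri(t,(307.5,186.2),s,(297.6,218.8)),'C-x-y',tri(t,(318.2,237.5),s,(351.9,181.6)))
for p in [(307.5,186.2),(318.2,237.5),(258,195)]: print('top z60',onz(t,*p,.06).round(4))
for p in [(297.6,218.8),(351.9,181.6)]: print('scene z60',onz(s,*p,.06).round(4))
print('fork2 ends',onz(t,235+150/4,170+278/4,.016),onz(t,235+308/4,170+245/4,.016))
f=lambda u,v:(265+(u-400)*90/400,110+(v-360)*54/240)
print('fork tip/tail scene',onz(s,*f(605,558),.008),onz(s,*f(503,400),.008))
E
```

```text
rod+x (array([0.5753, 0.2282, 0.2915]), 0.0007) rod-x (array([0.4361, 0.2153, 0.3014]), 0.0028)
C+x-y (array([0.6324, 0.0249, 0.0452]), 0.0001) C-x-y (array([0.417 , 0.0043, 0.0407]), 0.0009)
top z60 [0.6281 0.0248 0.06  ]
top z60 [0.4146 0.0041 0.06  ]
top z60 [0.6133 0.2279 0.06  ]
scene z60 [0.6348 0.0304 0.06  ]
scene z60 [0.423 0.012 0.06 ]
fork2 ends [0.43300664 0.18893851 0.016     ] [0.44902491 0.02623332 0.016     ]
fork tip/tail scene [ 0.467338   -0.16681904  0.008     ] [ 0.46129656 -0.33264075  0.008     ]
```

Emit:
{"fn": "step_arm", "kwargs": {
  "delta_pos": [
    [0, 0, -0.5],
    [-0.3, -0.1, -1],
    [-0.9, -0.38, -1],
    [-0.9, -0.38, -1],
    [-0.9, -0.38, -1],
    [-0.9, -0.38, -1],
    [-0.9, -0.38, -1],
    [-0.9, -0.38, -1],
    [-0.9, -0.38, -1],
    [-0.9, -0.38, -1]
  ],
  "rot": [
    [0, 0, 0],
    [0, 0, 0.1],
    [0, 0, 0.733],
    [0, 0, 0.733],
    [0, 0, 0.733],
    [0, 0, 0.733],
    [0, 0, 0.733],
    [0, 0, 0.733],
    [0, 0, 0.733],
    [0, 0, 0.733]
  ],
  "gripper": [1, 1, 1, 1, 1, 1, 1, 1, 1, 1]
}}

```text
time_s: 1.5
tool_pos: [0.4189, 0.4317, 0.4335]
tool_rot: [-180.0, 0.0, 90.4]
force: [0.2, 0.1, 0.1]
grip_width: 0.0875
grasp_force: 0.0
```

Emit:
{"fn": "step_arm", "kwargs": {
  "delta_pos": [
    [-1, 0.4, 0],
    [-1, 0.4, 0],
    [-1, 0.4, 0],
    [-1, 0.4, 0],
    [-1, 0.4, 0]
  ],
  "rot": [
    [0, 0, 0],
    [0, 0, 0],
    [0, 0, 0],
    [0, 0, 0],
    [0, 0, 0]
  ],
  "gripper": [1, 1, 1, 1, 1]
}}

```text
time_s: 2.12
tool_pos: [0.5011, 0.2291, 0.4341]
tool_rot: [179.9, -0.0, 90.0]
force: [-0.6, 1.3, 0.6]
grip_width: 0.087
grasp_force: 0.0
```

Emit:
{"fn": "step_arm", "kwargs": {
  "delta_pos": [
    [-1, 0, 0],
    [-1, 0, 0],
    [-1, 0, 0],
    [-1, 0, 0],
    [-1, 0, 0]
  ],
  "rot": [
    [0, 0, 0],
    [0, 0, 0],
    [0, 0, 0],
    [0, 0, 0],
    [0, 0, 0]
  ],
  "gripper": [1, 1, 1, 1, 1]
}}

```text
time_s: 2.75
tool_pos: [0.5009, 0.033, 0.4337]
tool_rot: [180.0, -0.1, 90.3]
force: [0.1, 1.3, -0.2]
grip_width: 0.087
grasp_force: 0.0
```

```bash
python3 - <<'E'
from h import *
c=cam('wrist','w1.png'); print(c['fx'],c['cx'],c['cy'],c['pose'].round(4).tolist()); print(tool()[0])
np.save('w1pose.npy',c['pose'])
E
```

```text
337.7253298280341 327.45409423694736 201.08241282342536 [[1.0, 0.0066, 0.0019, 0.4998], [0.0069, -0.9676, -0.2525, 0.1031], [0.0002, 0.2525, -0.9676, 0.5852], [0.0, 0.0, 0.0, 1.0]]
[0.50086524 0.03445322 0.43344117]
```

View pics/w1.png

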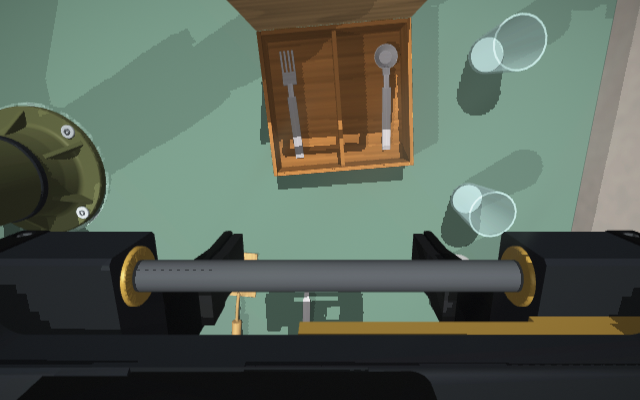

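The wrist view shows the whole box. Rim corners are (277,175), (413,164) and (259,32), and the divider runs from (334,30) to (341,165). The fork compartment is on the left (-x).

```bash
python3 - <<'E'
from h import *
c=dict(fx=337.725,fy=337.725,cx=327.454,cy=201.08,pose=np.load('w1pose.npy'))
for n,p,z in [('-x-y',(277,175),.06),('+x-y',(413,164.5),.06),('-x+y',(259,32),.06),('div+y',(335,30),.052),('div-y',(341.5,165),.052),('f2 tail',(299,157),.014),('f2 tip',(287,50),.014)]: print(n,onz(c,*p,z).round(4))
goto([.462,-.253,.2],[180,0,88.7])
E
```

```text
-x-y [0.421 0.008 0.06 ]
+x-y [0.6341 0.0261 0.06  ]
-x+y [0.4018 0.2138 0.06  ]
div+y [0.5099 0.2189 0.052 ]
div-y [0.5227 0.0233 0.052 ]
f2 tail [0.4523 0.0308 0.014 ]
f2 tip [0.4359 0.198  0.014 ]
delta [-1.4368 -0.2056  1.1658] rot [-0.0001 -0.0007  0.0204]
```

Emit:
{"fn": "step_arm", "kwargs": {
  "delta_pos": [
    [-1, -0.2, 0.5],
    [-1, -0.2, 0.9],
    [-1, -0.2, 0.9],
    [-1, -0.2, 0.9],
    [-1, -0.2, 0.9],
    [-1, -0.2, 0.9]
  ],
  "rot": [
    [0, 0, 0.02],
    [0, 0, 0.02],
    [0, 0, 0.02],
    [0, 0, 0.02],
    [0, 0, 0.02],
    [0, 0, 0.02]
  ],
  "gripper": [0.2, 0.2, 0.2, 0.2, 0.2, 0.2]
}}

```text
time_s: 3.55
tool_pos: [0.4615, -0.1668, 0.2522]
tool_rot: [-179.8, -0.0, 88.6]
force: [-0.2, 0.6, 0.1]
grip_width: 0.0524
grasp_force: 0.0
```

```bash
python3 - <<'E'
from h import *
c=cam('wrist','w2.png'); np.save('w2pose.npy',c['pose'])
print(tool()[0], tool()[1].as_euler('xyz',degrees=True)); print(proj(c,[.462,-.253,.01]))
goto([.462,-.253,.1],[180,0,88.7])
E
```

```text
[ 0.46259473 -0.16591887  0.25345668] [-1.79955186e+02 -2.45455570e-02  8.87048747e+01]
(np.float64(330.5854214233664), np.float64(242.54943255033075))
delta [-0.4357  0.0075  0.7671] rot [-0.0005 -0.0003  0.0001]
```

View pics/w2.png

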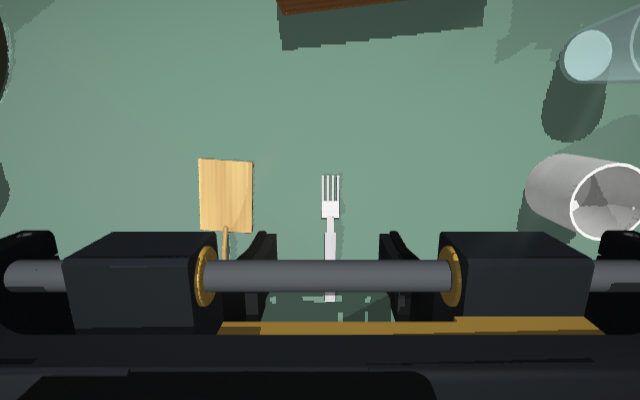

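Fork tip is at (331,175) and its tail near (330,301), centred between the fingers.

```bash
python3 - <<'E'
from h import *
c=dict(fx=337.725,fy=337.725,cx=327.454,cy=201.08,pose=np.load('w2pose.npy'))
for p in [(330.5,174.5),(329.8,301.5),(330,245)]: print(onz(c,*p,.006).round(4))
E
```

```text
[ 0.4637 -0.1679  0.006 ]
[ 0.4592 -0.3376  0.006 ]
[ 0.4612 -0.2579  0.006 ]
```

Emit:
{"fn": "step_arm", "kwargs": {
  "delta_pos": [
    [-0.3, 0, 0.2],
    [-0.434, -0.005, 0.6],
    [-0.434, -0.005, 0.9],
    [-0.434, -0.005, 0.9],
    [-0.434, -0.005, 0.9],
    [-0.434, -0.005, 0.9]
  ],
  "rot": [
    [0, 0, 0],
    [0, 0, 0],
    [0, 0, 0],
    [0, 0, 0],
    [0, 0, 0],
    [0, 0, 0]
  ],
  "gripper": [0.2, 0.2, 0.2, 0.2, 0.2, 0.2]
}}

```text
time_s: 4.35
tool_pos: [0.461, -0.254, 0.0753]
tool_rot: [179.8, 0.0, 88.7]
force: [-0.4, -0.3, -0.2]
grip_width: 0.0521
grasp_force: 0.0
```

```bash
python3 - <<'E'
from h import *
print(tool()[0]);goto([.4615,-.2525,.0145],[180,0,88.5])
E
```

```text
[ 0.46103747 -0.25400797  0.07527452]
delta [0.0077 0.0013 0.3039] rot [0.0019 0.0002 0.0024]
```

Emit:
{"fn": "step_arm", "kwargs": {
  "delta_pos": [
    [0, 0, 0.15],
    [0, 0, 0.25],
    [0, 0, 0.3],
    [0, 0, 0.3],
    [0, 0, 0.3],
    [0, 0, 0.3],
    [0, 0, 0.3],
    [0, 0, 0.3],
    [0, 0, 0.3],
    [0, 0, 0.3],
    [0, 0, 0.3]
  ],
  "rot": [
    [0, 0, 0],
    [0, 0, 0],
    [0, 0, 0],
    [0, 0, 0],
    [0, 0, 0],
    [0, 0, 0],
    [0, 0, 0],
    [0, 0, 0],
    [0, 0, 0],
    [0, 0, 0],
    [0, 0, 0]
  ],
  "gripper": [0.2, 0.2, 0.2, 0.2, -1, -1, -1, -1, -1, -1, -1],
  "squeeze": 20
}}

```text
time_s: 5.72
tool_pos: [0.4588, -0.255, 0.0137]
tool_rot: [180.0, 0.0, 88.5]
force: [0.8, -0.4, 1.9]
grip_width: 0.0133
grasp_force: 20.0
```

Emit:
{"fn": "step_arm", "kwargs": {
  "delta_pos": [
    [0, 0, -0.1],
    [0, 0, -0.3],
    [0, 0, -0.5],
    [0.1, 0, -0.7],
    [0.3, 0, -0.7],
    [0.5, 0, -0.7],
    [0.7, 0, -0.7],
    [0.85, 0, -0.7],
    [0.95, 0, -0.7],
    [0.95, 0, -0.7]
  ],
  "rot": [
    [0, 0, 0],
    [0, 0, 0],
    [0, 0, 0],
    [0, 0, -0.02],
    [0, 0, -0.04],
    [0, 0, -0.0756],
    [0, 0, -0.0756],
    [0, 0, -0.0756],
    [0, 0, -0.0756],
    [0, 0, -0.0756]
  ],
  "gripper": [-1, -1, -1, -1, -1, -1, -1, -1, -1, -1]
}}

```text
time_s: 6.98
tool_pos: [0.4635, -0.064, 0.1544]
tool_rot: [179.9, -0.0, 95.2]
force: [0.0, -0.7, -0.5]
grip_width: 0.0133
grasp_force: 20.0
```

```bash
python3 - <<'E'
from h import *
print(tool()[0],env.get_obs()['grip_width']);goto([.48,.118,.12],[180,0,95])
E
```

```text
[ 0.46352642 -0.0640139   0.15439895] 0.013282855840026567
delta [0.8988 0.1642 0.1724] rot [ 0.0006 -0.0002  0.0022]
```

Emit:
{"fn": "step_arm", "kwargs": {
  "delta_pos": [
    [0.2, 0.03, 0],
    [0.4, 0.08, 0],
    [0.6, 0.12, 0],
    [0.8, 0.16, 0],
    [0.9, 0.164, 0],
    [0.9, 0.164, 0],
    [0.9, 0.164, 0.17],
    [0.9, 0.164, 0.17]
  ],
  "rot": [
    [0, 0, 0],
    [0, 0, 0],
    [0, 0, 0],
    [0, 0, 0],
    [0, 0, 0],
    [0, 0, 0],
    [0, 0, 0],
    [0, 0, 0]
  ],
  "gripper": [-1, -1, -1, -1, -1, -1, -1, -1]
}}

```text
time_s: 7.98
tool_pos: [0.4785, 0.114, 0.1178]
tool_rot: [-179.7, 0.1, 94.9]
force: [-0.8, 0.6, -1.1]
grip_width: 0.0134
grasp_force: 20.0
```

```bash
python3 - <<'E'
from h import *
w=cam('wrist'); s=cam('scene'); print(tool()[0],env.get_obs()['grip_width'],env.get_obs()['tool_rot'])
a=w['img'][:,:,::-1][100:400,120:520]; b=cv2.resize(s['img'][:,:,::-1][150:300,270:470],(400,300),interpolation=cv2.INTER_CUBIC)
cv2.imwrite('pics/p1.png',np.hstack([cv2.resize(w['img'][:,:,::-1][0:300,120:520],(400,300)),b]))
np.save('w3pose.npy',w['pose']); goto([.48,.118,.022],[180,0,95])
E
```

```text
[0.48056266 0.11542723 0.12015407] 0.013239871087210786 [1.79999343e+02 2.78008926e-02 9.48975470e+01]
delta [ 0.0133 -0.0017  0.4908] rot [ 0.      0.0003 -0.0012]
```

View pics/p1.png

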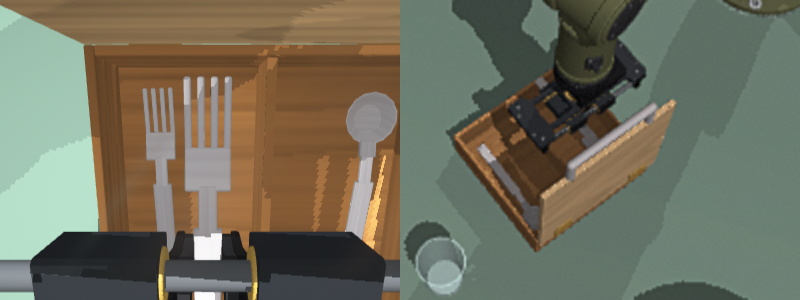

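Held fork sits between the other fork and the divider, aligned with the compartment (tines at crop (207,80)). The spoon is in the other compartment. Lowering now.

Emit:
{"fn": "step_arm", "kwargs": {
  "delta_pos": [
    [0, 0, 0.1],
    [0, 0, 0.2],
    [0, 0, 0.3],
    [0, 0, 0.38],
    [0, 0, 0.44],
    [0, 0, 0.47],
    [0, 0, 0.485],
    [0, 0, 0.485],
    [0, 0, 0.485]
  ],
  "rot": [
    [0, 0, 0],
    [0, 0, 0],
    [0, 0, 0],
    [0, 0, 0],
    [0, 0, 0],
    [0, 0, 0],
    [0, 0, 0],
    [0, 0, 0],
    [0, 0, 0]
  ],
  "gripper": [-1, -1, -1, -1, -1, -1, -1, -1, -1]
}}

```text
time_s: 9.2
tool_pos: [0.4807, 0.1173, 0.023]
tool_rot: [180.0, -0.0, 95.0]
force: [0.9, 0.5, -0.8]
grip_width: 0.0138
grasp_force: 20.0
```

Emit:
{"fn": "step_arm", "kwargs": {
  "delta_pos": [
    [0, 0, 0.01],
    [0, 0, 0.01],
    [0, 0, 0.01],
    [0, 0, 0.01],
    [0, 0, 0.01],
    [0, 0, 0.01],
    [0, 0, -0.2],
    [0, 0, -0.45],
    [0, 0, -0.7],
    [0, 0, -0.9],
    [0, 0, -0.9]
  ],
  "rot": [
    [0, 0, 0],
    [0, 0, 0],
    [0, 0, 0],
    [0, 0, 0],
    [0, 0, 0],
    [0, 0, 0],
    [0, 0, 0],
    [0, 0, 0],
    [0, 0, 0],
    [0, 0, 0],
    [0, 0, 0]
  ],
  "gripper": [-1, -1, -0.4, -0.4, -0.4, -0.4, -0.4, -0.4, -0.4, -0.4, -0.4]
}}

```text
time_s: 10.58
tool_pos: [0.4825, 0.1178, 0.2062]
tool_rot: [179.6, -0.2, 95.0]
force: [0.1, -0.5, -0.0]
grip_width: 0.0264
grasp_force: 0.0
```

```bash
python3 - <<'E'
from h import *
w=cam('wrist');t=cam('top');s=cam('scene'); print(tool()[0],env.get_obs()['tool_rot'])
cv2.imwrite('pics/p2.png',np.hstack([w['img'][:,:,::-1][0:300,120:520],cv2.resize(s['img'][:,:,::-1][150:300,270:470],(400,300),interpolation=cv2.INTER_CUBIC)]))
E
```

```text
[0.47965883 0.11698839 0.20163681] [-1.79919477e+02  1.88853358e-02  9.50400025e+01]
```

View pics/p2.png

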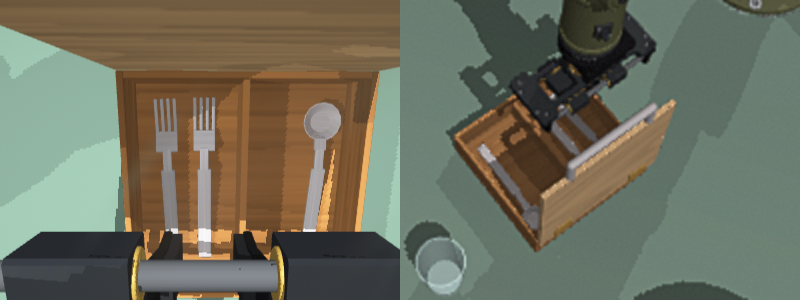

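The fork lies flat in the fork compartment beside the other one, clear of the walls, and the spoon is untouched. Next is the lid: rise and turn the tool.

Emit:
{"fn": "step_arm", "kwargs": {
  "delta_pos": [
    [0, 0, -0.3],
    [0, 0, -0.6],
    [0, 0, -0.9],
    [0, 0, -1],
    [0, 0, -1],
    [0.2, 0.13, -1],
    [0.2, 0.13, -1],
    [0.2, 0.13, -1],
    [0.2, 0.13, -1],
    [0.2, 0.13, -1],
    [0.2, 0.13, -1],
    [0.2, 0.13, -1],
    [0.2, 0.13, -1],
    [0.2, 0.13, -1]
  ],
  "rot": [
    [0, 0, 0],
    [0, 0, 0],
    [0, 0, 0],
    [0, 0, -0.2],
    [0, 0, -0.4],
    [0, 0, -1],
    [0, 0, -1],
    [0, 0, -1],
    [0, 0, -1],
    [0, 0, -1],
    [0, 0, -1],
    [0, 0, -1],
    [0, 0, -1],
    [0, 0, -1]
  ],
  "gripper": [1, 1, 1, 1, 1, 1, 1, 1, 1, 1, 1, 1, 1, 1]
}}

```text
time_s: 12.48
tool_pos: [0.5026, 0.1593, 0.4022]
tool_rot: [-180.0, -0.0, -179.1]
force: [0.6, 0.4, 1.0]
grip_width: 0.087
grasp_force: 0.0
```

```bash
python3 - <<'E'
from h import *
w=cam('wrist','w4.png'); np.save('w4pose.npy',w['pose']); o=env.get_obs(); print(o['tool_pos'],o['tool_rot'],o['qpos'].round(0)); print(w['pose'].round(3).tolist())
for p in [(.508,.22,.314),(.508-.065,.214,.314),(.508+.065,.226,.314)]: print(proj(w,p))
E
```

```text
[0.50265269 0.1592424  0.40235601] [-1.79990898e+02 -1.47471228e-02 -1.79100317e+02] [-44.   1.  24.  84.  -1.  95.  71.]
[[-0.017, 0.967, 0.253, 0.433], [1.0, 0.016, 0.004, 0.159], [0.0, 0.253, -0.967, 0.554], [0.0, 0.0, 0.0, 1.0]]
(np.float64(407.2962418675969), np.float64(218.4854130679666))
(np.float64(405.8339535861529), np.float64(129.0656202468565))
(np.float64(408.57830093222606), np.float64(296.8840827409266))
```

View pics/w4.png

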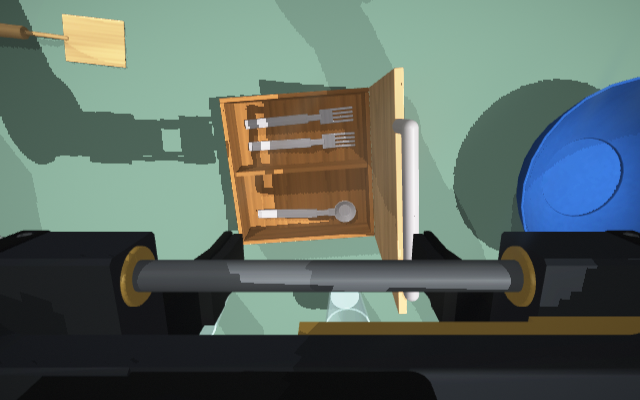

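Rod appears as a vertical bar at column about 411, from (411,122) to (412,299). The lid edge is at about column 401.

```bash
python3 - <<'E'
from h import *
t=cam('top');s=cam('scene')
c=dict(fx=337.725,fy=337.725,cx=327.454,cy=201.08,pose=np.load('w4pose.npy'))
A,B=(411,122),(412,299)
for z in (.30,.314): print(z,onz(c,*A,z).round(4),onz(c,*B,z).round(4))
print(tri(c,A,s,(398.2,202.9)),tri(c,B,s,(354.6,235.5)),tri(c,A,t,(253.7,227.5)),tri(c,B,t,(247.5,188.7)))
ym=(onz(c,*A,.312)+onz(c,*B,.312))/2; print(ym)
goto([ym[0],ym[1],.40],[180,0,-175])
E
```

```text
0.3 [0.4385 0.2206 0.3   ] [0.5831 0.2329 0.3   ]
0.314 [0.4382 0.2172 0.314 ] [0.5748 0.2289 0.314 ]
(array([0.4382, 0.2185, 0.3089]), 0.0002) (array([0.5791, 0.2317, 0.3061]), 0.0013) (array([0.4371, 0.2159, 0.3078]), 0.006) (array([0.5615, 0.221 , 0.3372]), 0.0024)
[0.50711312 0.22356719 0.312     ]
delta [-0.0274  0.3211  0.0127] rot [ 0.      0.     -0.0473]
```

Emit:
{"fn": "step_arm", "kwargs": {
  "delta_pos": [
    [-0.02, 0.16, 0],
    [-0.027, 0.32, 0],
    [-0.027, 0.32, 0],
    [-0.027, 0.32, 0],
    [-0.027, 0.32, 0.2],
    [-0.027, 0.32, 0.4],
    [-0.027, 0.32, 0.48],
    [-0.027, 0.32, 0.48]
  ],
  "rot": [
    [0, 0, -0.02],
    [0, 0, -0.047],
    [0, 0, -0.047],
    [0, 0, -0.047],
    [0, 0, -0.047],
    [0, 0, -0.047],
    [0, 0, -0.047],
    [0, 0, -0.047]
  ],
  "gripper": [1, 1, 1, 1, 1, 1, 1, 1]
}}

```text
time_s: 13.62
tool_pos: [0.5068, 0.2229, 0.3063]
tool_rot: [-180.0, -0.1, -175.0]
force: [0.1, 0.4, 0.1]
grip_width: 0.0871
grasp_force: 0.0
```

Emit:
{"fn": "step_arm", "kwargs": {
  "delta_pos": [
    [0, 0, 0],
    [0, 0, 0],
    [0, 0, 0],
    [0, 0, 0],
    [0, 0, 0],
    [0, 0, 0],
    [0, 0, 0],
    [0, 0, 0]
  ],
  "rot": [
    [0, 0, 0],
    [0, 0, 0],
    [0, 0, 0],
    [0, 0, 0],
    [0, 0, 0],
    [0, 0, 0],
    [0, 0, 0],
    [0, 0, 0]
  ],
  "gripper": [0, -0.3, -0.6, -1, -1, -1, -1, -1],
  "squeeze": 8
}}

```text
time_s: 14.62
tool_pos: [0.507, 0.2233, 0.3066]
tool_rot: [-180.0, 0.0, -175.0]
force: [0.6, -0.5, 0.7]
grip_width: 0.0152
grasp_force: 0.8
```

```bash
python3 - <<'E'
from h import *
w=cam('wrist'); o=env.get_obs(); print(o['tool_pos'],o['tool_rot'],o['grip_width'],o['grasp_force'],o['force'])
p,r=tool(); 
import math
# arc: hinge-relative in box y-z plane
uy=np.array([-.087,.996,0]); H=np.array([.509,.2263,.064]); g=p+np.array([0,0,.008])
print('rel y,z',(g-H)@uy,g[2]-.064, 'angle',math.degrees(math.atan2(g[2]-.064,-(g-H)@uy)))
E
```

```text
[0.50698582 0.2232626  0.30656286] [-1.79993622e+02 -3.07256614e-04 -1.74984758e+02] 0.011586744501846363 8.025215864181519 [ 0.17016626 -0.74638447 -0.15405852]
rel y,z -0.002850012998376895 0.25056286360493746 angle 89.34832052779274
```

Emit:
{"fn": "step_arm", "kwargs": {
  "delta_pos": [
    [0, -0.05, 0.002],
    [0, -0.105, 0.006],
    [0, -0.159, 0.012],
    [0, -0.213, 0.021],
    [0, -0.266, 0.032],
    [0, -0.319, 0.0455],
    [0, -0.371, 0.061],
    [0, -0.4225, 0.079],
    [0, -0.473, 0.099],
    [0, -0.523, 0.122],
    [0, -0.523, 0.122]
  ],
  "rot": [
    [0, 0, 0],
    [0, 0, 0],
    [0, 0, 0],
    [0, 0, 0],
    [0, 0, 0],
    [0, 0, 0],
    [0, 0, 0],
    [0, 0, 0],
    [0, 0, 0],
    [0, 0, 0],
    [0, 0, 0]
  ],
  "gripper": [-1, -1, -1, -1, -1, -1, -1, -1, -1, -1, -1],
  "squeeze": 10
}}

```text
time_s: 16.05
tool_pos: [0.5161, 0.1177, 0.2815]
tool_rot: [-179.9, -0.0, -175.1]
force: [-1.2, -1.6, 0.7]
grip_width: 0.0119
grasp_force: 10.0
```

```bash
cat > arc.py <<'E'
from h import *
o=env.get_obs(); p,r=tool(); print(o['tool_pos'],o['tool_rot'],o['grip_width'],o['grasp_force'],o['force'])
uy=np.array([-.087,.996,0]); H=np.array([.509,.2263,.064]); g=p+[0,0,.008]
y=-(g-H)@uy; z=g[2]-.064; th=np.degrees(np.arctan2(z,y)); print('R',np.hypot(y,z),'th',th)
for t in np.arange(np.ceil(th)-2.5,-3,-2.5): print(round(t,1),round(-(0.25*np.cos(np.radians(t))-y)/.2,3),round((z-.25*np.sin(np.radians(t)))/.2,3))
E
python3 arc.py
```

```text
[0.51607723 0.11770916 0.28154065] [-1.79946528e+02 -4.32440703e-02 -1.75081416e+02] 0.011854241151356047 9.999834448099136 [-1.2316904  -1.55409295  0.66961763]
R 0.25039962821578493 th 64.25323649325273
62.5 -0.033 0.019
60.0 -0.081 0.045
57.5 -0.128 0.073
55.0 -0.173 0.104
52.5 -0.217 0.136
50.0 -0.26 0.17
47.5 -0.301 0.206
45.0 -0.34 0.244
42.5 -0.378 0.283
40.0 -0.414 0.324
37.5 -0.448 0.367
35.0 -0.48 0.411
32.5 -0.51 0.456
30.0 -0.539 0.503
27.5 -0.565 0.551
25.0 -0.589 0.599
22.5 -0.611 0.649
20.0 -0.631 0.7
17.5 -0.648 0.752
15.0 -0.664 0.804
12.5 -0.677 0.857
10.0 -0.687 0.911
7.5 -0.695 0.965
5.0 -0.701 1.019
2.5 -0.705 1.073
0.0 -0.706 1.128
-2.5 -0.705 1.182
```

Tracking is good, with low forces. Continuing along the arc.

Emit:
{"fn": "step_arm", "kwargs": {
  "delta_pos": [
    [0, -0.033, 0.019],
    [0, -0.081, 0.045],
    [0, -0.128, 0.073],
    [0, -0.173, 0.104],
    [0, -0.217, 0.136],
    [0, -0.26, 0.17],
    [0, -0.301, 0.206],
    [0, -0.34, 0.244],
    [0, -0.378, 0.283],
    [0, -0.414, 0.324],
    [0, -0.448, 0.367],
    [0, -0.48, 0.411],
    [0, -0.51, 0.456],
    [0, -0.539, 0.503],
    [0, -0.539, 0.503]
  ],
  "rot": [
    [0, 0, 0],
    [0, 0, 0],
    [0, 0, 0],
    [0, 0, 0],
    [0, 0, 0],
    [0, 0, 0],
    [0, 0, 0],
    [0, 0, 0],
    [0, 0, 0],
    [0, 0, 0],
    [0, 0, 0],
    [0, 0, 0],
    [0, 0, 0],
    [0, 0, 0],
    [0, 0, 0]
  ],
  "gripper": [-1, -1, -1, -1, -1, -1, -1, -1, -1, -1, -1, -1, -1, -1, -1]
}}

```text
time_s: 17.92
tool_pos: [0.5255, 0.0103, 0.1806]
tool_rot: [-179.9, -0.0, -175.1]
force: [-1.8, -4.9, 0.5]
grip_width: 0.0114
grasp_force: 10.0
```

```bash
python3 arc.py
```

```text
[0.52549237 0.01025637 0.18056953] [-1.79905438e+02 -3.03394349e-02 -1.75063177e+02] 0.011440060796073414 9.999537616968155 [-1.83768214 -4.94474106  0.47412211]
R 0.24987861449171 th 29.902144655169508
27.5 -0.026 0.046
25.0 -0.05 0.095
22.5 -0.072 0.144
20.0 -0.092 0.195
17.5 -0.109 0.247
15.0 -0.124 0.299
12.5 -0.137 0.352
10.0 -0.148 0.406
7.5 -0.156 0.46
5.0 -0.162 0.514
2.5 -0.166 0.568
0.0 -0.167 0.623
-2.5 -0.166 0.677
```

Emit:
{"fn": "step_arm", "kwargs": {
  "delta_pos": [
    [0, -0.03, 0.046],
    [0, -0.057, 0.095],
    [0, -0.08, 0.144],
    [0, -0.1, 0.195],
    [0, -0.117, 0.247],
    [0, -0.132, 0.299],
    [0, -0.145, 0.352],
    [0, -0.156, 0.406],
    [0, -0.164, 0.45],
    [0, -0.168, 0.49],
    [0, -0.17, 0.52],
    [0, -0.173, 0.545],
    [0, -0.174, 0.57],
    [0, -0.175, 0.585],
    [0, -0.175, 0.6],
    [0, -0.175, 0.61],
    [0, -0.175, 0.61]
  ],
  "rot": [
    [0, 0, 0],
    [0, 0, 0],
    [0, 0, 0],
    [0, 0, 0],
    [0, 0, 0],
    [0, 0, 0],
    [0, 0, 0],
    [0, 0, 0],
    [0, 0, 0],
    [0, 0, 0],
    [0, 0, 0],
    [0, 0, 0],
    [0, 0, 0],
    [0, 0, 0],
    [0, 0, 0],
    [0, 0, 0],
    [0, 0, 0]
  ],
  "gripper": [-1, -1, -1, -1, -1, -1, -1, -1, -1, -1, -1, -1, -1, -1, -1, -1, -1]
}}

```text
time_s: 20.05
tool_pos: [0.5287, -0.0251, 0.0587]
tool_rot: [-179.9, 0.0, -175.0]
force: [-1.7, -5.8, -1.9]
grip_width: 0.0115
grasp_force: 10.1
```

```bash
python3 arc.py
```

```text
[ 0.52867021 -0.02510238  0.05874579] [-1.79850650e+02  6.31913105e-03 -1.75037605e+02] 0.011538960652737497 10.100527703762054 [-1.73346799 -5.7949609  -1.92403891]
R 0.25212303292239574 th 0.6240022781031448
-1.5 0.011 0.046
```

Emit:
{"fn": "step_arm", "kwargs": {
  "delta_pos": [
    [0, -0.006, 0.005],
    [0, -0.012, 0.01],
    [0, -0.015, 0.015],
    [0, -0.015, 0.02],
    [0, -0.015, 0.025],
    [0, -0.015, 0.025]
  ],
  "rot": [
    [0, 0, 0],
    [0, 0, 0],
    [0, 0, 0],
    [0, 0, 0],
    [0, 0, 0],
    [0, 0, 0]
  ],
  "gripper": [-1, -1, -1, -1, -1, -1]
}}

```text
time_s: 20.8
tool_pos: [0.5287, -0.0253, 0.0544]
tool_rot: [179.9, -0.0, -174.9]
force: [-4.5, 0.7, -1.5]
grip_width: 0.0113
grasp_force: 10.1
```

Emit:
{"fn": "step_arm", "kwargs": {
  "delta_pos": [
    [0, 0, 0.007],
    [0, 0, 0.013],
    [0, 0, 0.02],
    [0, 0, 0.02]
  ],
  "rot": [
    [0, 0, 0],
    [0, 0, 0],
    [0, 0, 0],
    [0, 0, 0]
  ],
  "gripper": [-1, -1, -1, -1]
}}

```text
time_s: 21.3
tool_pos: [0.5294, -0.0253, 0.0519]
tool_rot: [179.9, 0.0, -175.0]
force: [-7.8, 2.6, 9.7]
grip_width: 0.0115
grasp_force: 9.3
```

```bash
python3 arc.py; python3 - <<'E'
from h import *
s=cam('scene');t=cam('top');w=cam('wrist')
f=lambda c,a,b,d,e:cv2.resize(c['img'][:,:,::-1][b:e,a:d],(400,300),interpolation=cv2.INTER_CUBIC)
cv2.imwrite('pics/p3.png',np.hstack([f(s,270,150,430,270),f(w,120,0,520,300)]))
E
```

```text
[ 0.52942636 -0.02529607  0.05192967] [ 1.79911362e+02  4.58160052e-02 -1.74954951e+02] 0.011476990204738665 9.344345731660724 [-7.81373503  2.58282634  9.72126385]
R 0.2523996005299896 th -0.9240218750903468
-2.5 0.013 0.034
```

View pics/p3.png

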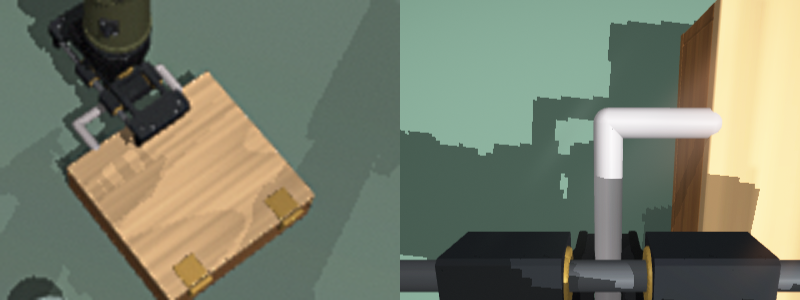

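The lid looks flat on the box, and the upward push of about 10 N confirms contact. Opening only slightly, to clear the lid edge, then lifting straight up.

Emit:
{"fn": "step_arm", "kwargs": {
  "delta_pos": [
    [0, 0, -0.01],
    [0, 0, -0.01],
    [0, 0, -0.01],
    [0, 0, -0.01],
    [0, 0, -0.01],
    [0, 0, -0.01],
    [0, 0, -0.06],
    [0, 0, -0.12],
    [0, 0, -0.25],
    [0, 0, -0.45],
    [0, 0, -0.65],
    [0, 0, -0.65]
  ],
  "rot": [
    [0, 0, 0],
    [0, 0, 0],
    [0, 0, 0],
    [0, 0, 0],
    [0, 0, 0],
    [0, 0, 0],
    [0, 0, 0],
    [0, 0, 0],
    [0, 0, 0],
    [0, 0, 0],
    [0, 0, 0],
    [0, 0, 0]
  ],
  "gripper": [-1, -0.6, -0.45, -0.45, -0.45, -0.45, -0.45, -0.45, -0.45, -0.45, -0.45, -0.45]
}}

```text
time_s: 22.95
tool_pos: [0.5315, -0.0262, 0.185]
tool_rot: [179.9, 0.5, -175.0]
force: [-0.0, 0.6, -0.5]
grip_width: 0.0237
grasp_force: 0.0
```

```bash
python3 - <<'E'
from h import *
s=cam('scene');t=cam('top');o=env.get_obs(); print(o['tool_pos'],o['force'])
f=lambda c,a,b,d,e:cv2.resize(c['img'][:,:,::-1][b:e,a:d],(400,300),interpolation=cv2.INTER_CUBIC)
cv2.imwrite('pics/p4.png',np.hstack([f(s,270,150,430,270),f(t,220,140,380,260)]))
for p in [(.5283,.0168,.064),(.531,-.023,.064)]: print(proj(s,p))
E
```

```text
[ 0.52910561 -0.02602139  0.18135589] [-0.19186547  0.56007665 -0.34615062]
(np.float64(324.6766598673226), np.float64(198.15379665357096))
(np.float64(317.249626788305), np.float64(188.7887310916833))
```

View pics/p4.png

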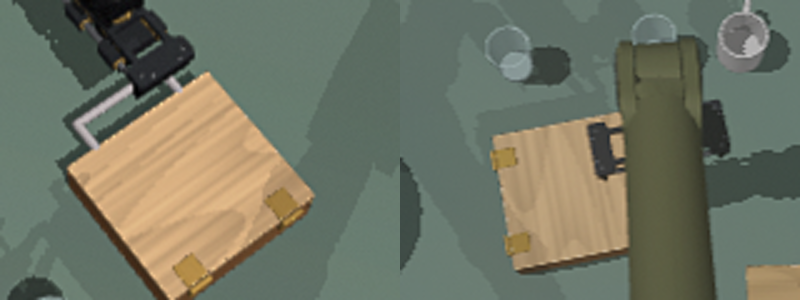

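The lid stayed down when released. It lies flat on the box with its free edge along the -y wall, and the gripper is clear with no force on it. Handing in.

```bash
python3 -c "
from cell import env; print(env.sign_off())"
```

```text
the job is handed in; nothing more can be done
None
```

The job is handed in, with no verdict returned: the loose fork lies flat beside the other fork, the lid was lowered under grip and rests shut on the box, and the gripper was clear at about 23 s.

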